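Walk the balm mould round to the fence and lock it

TASK

The heavy aluminium balm mould stands askew on its plywood filling jig. With the fingertips only, push its corners this way and that to walk it round until the long face with the V-notch lies flat against the jig's fence with the fence's steel pin in the notch, then push the turn-button round to its stop, across the front of the mould, to lock it in. The mould must stay down on the board the whole time: do not lift or tip it, and do not disturb the balm stick, the small jar and the vial beside the jig.

Things in the scene. Friction and masses are not known exactly. Their poses are not given: they have to be found in the camera images.
- jig: Filling jig, fixed: plywood board 260 (x) x 280 (y) x 15 mm. Origin at the centre of its underside, on the table; x points to the fence, y along the fence, to the left as one faces it, z up. The board's top is at z = 15 mm. The aluminium fence is a straight bar along y, its face at x = +112 mm, 30 mm high above the board. The seated mould's centre is at x = 67, y = 0 mm.
- fence_pin (a point): Point on the axis of the upright steel locating pin (11 mm thick, 36 mm high) that stands half sunk in the middle of the fence's face, so that it sticks out 5.5 mm; the point lies in the plane of the fence face, 21 mm above the board. Axes as jig.
- mould: Balm mould: a loose aluminium block, 90 (x) x 144 (y) x 42 mm (z), two rows of six round cavities in its top. Origin at the centre of its underside, z up. The +x face is a long face with an upright V-notch in its middle; the -x face is the plain long face with two flush screws; y along its length. Seated, its x and y axes are those of the jig.
- mould_centre (a point): Centre of the mould, half-way up. The mould weighs 0.7 to 1 kg, slides on the board with friction of about 0.6, and starts on the board well short of the fence, turned 40 to 86 degrees counter-clockwise, seen from above, from the way it must face.
- notch (a point): Middle of the mould's V-notch (about 19 mm wide at the mouth, narrowing to 7 mm, 9 mm deep, full height), in the plane of the notched face, 45 mm along +x from the mould's centre. Seated, it coincides with fence_pin, with about 2.5 mm of play to either side; outside that the pin holds the mould off the fence.
- turn_button (a joint): Turn-button: flat bar 18 mm wide, 21 to 33 mm above the table, turning on an upright screw. Value in rad, grows counter-clockwise from above: at 0 it points 155 degrees from the jig's x axis (away from the fence, a little outward); it starts at 0 to 0.25; at its stop, 2.007, it points along the jig's -y across the front of the seated mould, 1.5 mm clear of it. It stays where it is left.
- button_pivot (a point): Axis of the turn-button's screw, at x = 11.5, y = 107 mm on the jig, near its left edge; the bar's free end is 78 mm from it.
- finger_post (a point): Upright steel finger post near the free end of the turn-button, 12 mm thick, top 51 mm above the table, 64 mm from the pivot; the point is on its axis, 39 mm above the table. About 2 N here turns the button.
- balm_stick: Bystander: black and white balm stick, 86 mm long, 17 mm thick, lying on the table at the jig's left side. Origin under its middle.
- resin_jar: Bystander: small amber jar with cream lid, 54 mm wide, 32 mm high, on the table at the jig's right side. Origin at the centre of its underside.
- vial: Bystander: glass vial with white cap, 45 mm wide, 68 mm high, on the table at the jig's right side. Origin at the centre of its underside.
Things that resemble listed ones, but are neither listed nor needed, are in the scene too. There is more than one size of the mould; the one meant has the size given above.

How it is judged:
By the outcome, as a careful person would: the job done as asked, in the order asked, and still so for the second after the job is handed in, with the robot touching nothing.
It also fails if it takes over 72 s, if anything falls off the work surface, if the arm or the gripper's body presses on something with over 40 N, if the wrist force passes 120 N, or if a joint passes its speed limit or range.

ROBOT

A 6-joint arm with a two-finger parallel gripper is mounted at the origin on a cart in front of the work surface, level with it; the furniture and walls round the work are solid. World frame = base frame: x ahead of the robot, y to its left, z up, the work surface at z = 0. Lengths are in m, angles in rad, forces in N, time in s.
With the tool pointing down it reaches from about 0.425 to 0.95 m from the base axis. Payload 3.5 kg.
Tool frame: the origin (TCP) lies on the centre line of the jaws, within the pads' length; the fingertips stand 14 mm ahead of it and the grasp point (between the pads) lies 5 mm behind it (tips_ahead is the distance from the TCP to the fingertips, in m); y points along the fingers, z is the direction in which the jaws open and shut, and the axes are right-handed (so a half turn about y gives the same grasp; the last joint's range is limited). The gripper opens to 85 mm and grips with 20 to 120 N. Pads are 22 mm wide; open, the fingers measure 114 mm over their backs; the gripper's body (76 mm by 85 mm) begins 54 mm behind the grasp point. The pads swing forward as they close: fully open they stand 13 mm farther back than shut.
Start: joints at [1.116, 0.286, 1.577, -0, 1.279, -0.15], TCP at [0.203, 0.644, 0.245] pointing down, gripper open.
Joint ranges: [-2.77, 2.77], [-0.9, 2.22], [0.21, 2.48], [-1.53, 4.67], [0.24, 2.81], [-2.84, 2.84]. Speed limits (rad/s): [2.79, 2.79, 3.14, 3.14, 3.14, 3.14].

INTERFACE

Orientations are given as a unit quaternion [x, y, z, w].
In Python, from plant import get_state, read_camera, sign_off, tips_ahead gives the robot as it stands.
- The arm moves only by the tool send_rows, never from a script. Its argument "plan" is a list of rows, each a list of 2 entries, a list of its own where there are three numbers: the shift along the tool's x, y, z in units of 12 cm (1.0 is 12 cm), then the turn, a rotation vector about the tool's x, y, z in units of 360 degrees (1.0 is 360 degrees). In form: [[[tx, ty, tz], [rx, ry, rz]], ...]. A call has 1 to 12 rows; each row shifts and turns the commanded pose from where the row before left it, along the tool's axes as they then stand; what a row does not reach is not made up. A row lasts 1/10 s, in which the tool goes at most 50 mm and 8.59 degrees, less where a joint would pass 70% of its speed; a pose out of reach is approached as far as the arm can. A call with a number of a shift or a turn outside -1 to 1 is refused whole. A call with a gripper value outside its range is refused whole. "gripper" is the closure, from 0 (fully open) to 1 (shut), set as the call begins (left out, the last holds). The fingers move at their own pace and stop on an object; "grip_force" is the grip in N (left out, the last holds). Time passes only in rows, so rows that do not move let the fingers close. It gives the time, the measured TCP pose, the force and the opening at its end, in the units of the state.
- get_state(): the state, without advancing time (a new reading comes with each control period).
- read_camera(name): name is "side" or "top" or "wrist"; returns a dict with "img" (384x512x3 uint8, blue, green, red), "fx", "fy", "cx", "cy" (pixels), "world_from_camera" (4x4, takes a point from camera to world coordinates); the wrist camera has in their place "mount" (4x4, takes a point from camera to tool coordinates, whose origin is the TCP and whose axes are the tool frame's). Camera axes: x right, y down, z forward; pixel columns grow to the right and rows downward; lengths in m; the calibration is good to about 2 mm. The wrist camera is an equidistant fisheye: a pixel r from the principal point sees the ray r / f radians off the axis. A picture is of the moment at which its call begins: read the wrist's pose just before it. There is no depth.
- sign_off(): hands the job in, once; it reports no verdict.
The state is a dict: "time": time; "qpos": joint angles; "dq": joint speeds; "joint_efforts": joint torques, N m; "eef_pos": TCP position; "tcp_rot": TCP orientation; "contact_force": force on the tool from outside, world axes, zero at the start; "wrist_torque": the same for the moment, N m; "opening": opening from 0.0 (shut) to 1.0 (fully open).
Only numpy, scipy, OpenCV 4.12 (cv2) and the standard library are available. Lean on these libraries where they do the work, as an engineer would, in place of code of your own. Each camera call takes 0.05 s, during which the arm holds its last target. There are 200 camera calls.

## Working session

There is one attempt and no reset: what is moved stays moved. The work goes in short steps, Python scripts to look and compute and a tool call to move; the robot and the scene stay as the last step left them, time stands still between calls to the robot, and variables do not carry over. Pictures are saved under pics/ and viewed, about 8 in all and at most 12, crops included, and the job is handed in when it is done.

Besides the shell and the picture viewer there is one more tool, called after ">>>" in YAML: its name, and indented under it one key for each argument. send_rows: Moves the arm, as the interface text tells. Its arguments: {"type":"object","properties":{"plan":{"type":"array"},"gripper":{"type":"number"},"grip_force":{"type":"number"}},"required":["plan"]}

```bash
mkdir -p pics; ls
cat > h.py <<'E'
import numpy as np, cv2
from plant import get_state, read_camera, sign_off, tips_ahead
from scipy.spatial.transform import Rotation as R
def proj(c,p):
    W=np.linalg.inv(c["world_from_camera"]); p=np.atleast_2d(p)@W[:3,:3].T+W[:3,3]
    return np.c_[p[:,0]/p[:,2]*c["fx"]+c["cx"],p[:,1]/p[:,2]*c["fy"]+c["cy"]]
def ray(c,uv,z):
    T=c["world_from_camera"];uv=np.atleast_2d(uv).astype(float)
    d=np.c_[(uv[:,0]-c["cx"])/c["fx"],(uv[:,1]-c["cy"])/c["fy"],np.ones(len(uv))]@T[:3,:3].T
    return T[:3,3]+d*((z-T[2,3])/d[:,2])[:,None]
E
python3 - <<'E'
from h import *
s=get_state();print(s,tips_ahead)
for n in("top","side"):
    c=read_camera(n);np.save(n+".npy",c,allow_pickle=True)
    print(n,c["fx"],c["cx"],c["cy"],c["world_from_camera"])
    cv2.imwrite(f"pics/{n}0.png",cv2.resize(c["img"],(800,600),interpolation=cv2.INTER_CUBIC))
print(R.from_quat(s["tcp_rot"]).as_matrix())
E
```

```text
pics
{'time': 0.0, 'qpos': array([ 1.11602090e+00,  2.87175402e-01,  1.57819540e+00,  1.65036597e-05,
        1.27860091e+00, -1.50011268e-01]), 'dq': array([ 0.00130543, -0.00094487, -0.00038151, -0.00202838, -0.00147123,
       -0.00160777]), 'joint_efforts': array([-1.72023840e-03, -4.05992210e+01, -2.92616701e+01, -1.97307586e-04,
        5.87362825e-03,  1.48912153e-05]), 'eef_pos': array([0.20224086, 0.64332829, 0.24393069]), 'tcp_rot': array([ 0.69971359, -0.1075913 ,  0.10707965, -0.69811099]), 'contact_force': array([ 0.27370822, -0.57018732,  0.29103318]), 'wrist_torque': array([-0.00504615,  0.00453796, -0.03867003]), 'opening': 1.0010298008434015} 0.014
top 449.6318011521137 256.2803769608913 193.73201925003997 [[ 0.02078354 -0.97730513  0.21081442  0.35590093]
 [-0.99976338 -0.02167009 -0.00189584  0.05104282]
 [ 0.00642118 -0.21072513 -0.97752426  0.97667829]
 [ 0.          0.          0.          1.        ]]
side 363.75160350024197 258.38639243466463 194.14838130460552 [[-0.99927418 -0.0259426   0.02789424  0.51790483]
 [-0.03799787  0.62699766 -0.77809389  0.72440726]
 [ 0.00269615 -0.77858905 -0.62752834  0.60120347]
 [ 0.          0.          0.          1.        ]]
[[ 9.53916120e-01 -1.05922533e-03  3.00071515e-01]
 [-3.00073155e-01 -2.13031005e-03  9.53913813e-01]
 [-3.71164309e-04 -9.99997170e-01 -2.34998218e-03]]
```

View pics/top0.png

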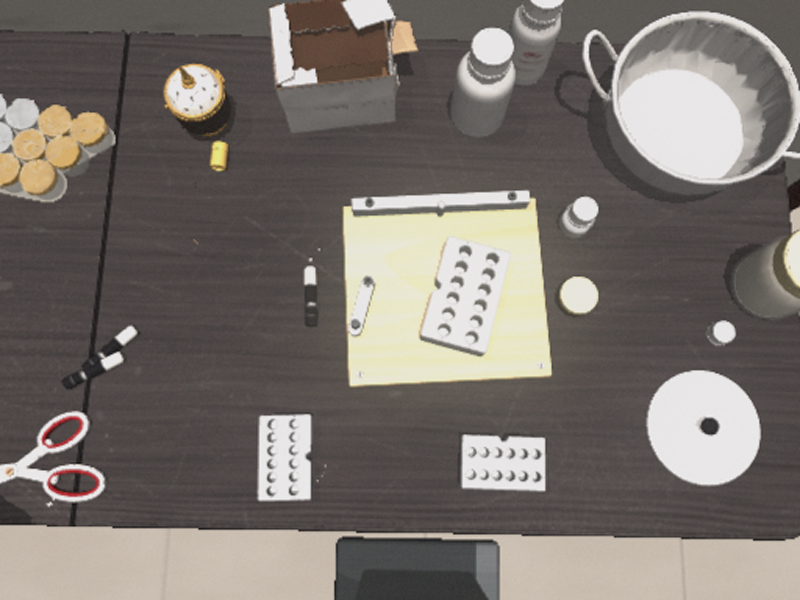

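View pics/side0.png

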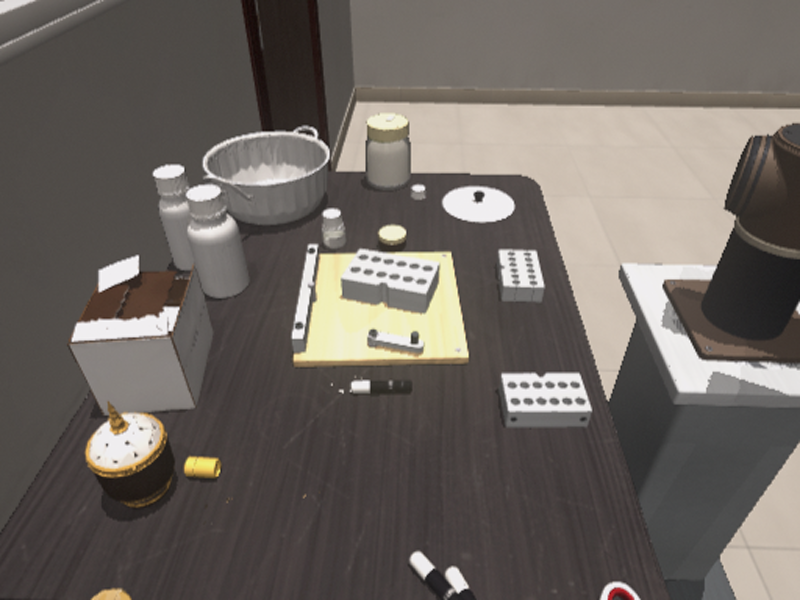

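Top view (800×600): the jig board has corners at (343,207), (535,199), (551,376) and (350,385). Three moulds are visible. One is on the board at (465,295), with its notch facing left at (437,285). The other two lie on the table at (285,457) and (503,462), are smaller, and are not on the jig. The one on the board fits, and I'll confirm it by its size.

```bash
cat >> h.py <<'E'
from scipy.optimize import least_squares
def T2(p,xy):
    c,s=np.cos(p[2]),np.sin(p[2]); xy=np.atleast_2d(xy)
    return xy@np.array([[c,s],[-s,c]])+p[:2]
def fit(c,uv,xy,z,p0):
    w=ray(c,uv,z)[:,:2]
    return least_squares(lambda p:(T2(p,xy)-w).ravel(),p0),w
E
python3 - <<'E'
from h import *
c=np.load("top.npy",allow_pickle=True).item()
img=c["img"]; g=cv2.cvtColor(img,cv2.COLOR_BGR2GRAY)
def sub(uv): return cv2.cornerSubPix(g,(np.array(uv,np.float32)*.64).reshape(-1,1,2).copy(),(3,3),(-1,-1),(3,50,.01)).reshape(-1,2)
J=sub([(535,199),(551,376),(350,385)])
r,w=fit(c,J,[(.13,-.14),(-.13,-.14),(-.13,.14)],.015,[.5,0,0]);pj=r.x;print("jig",pj,r.fun.reshape(-1,2)*1e3)
M=sub([(447,237),(510,251),(486,354),(421,338)])
# mould: top-left image=(+x? ) notch faces left(+y world)
r2,w=fit(c,M,[(.045,-.072),(-.045,-.072),(-.045,.072),(.045,.072)][:4],.057,[.5,0,1.3])
print("mould",r2.x,r2.fun.reshape(-1,2)*1e3,np.linalg.norm(np.diff(w,axis=0),axis=1))
r2.x; d=r2.x[:2]-pj[:2]; print("mould in jig",np.array([[np.cos(pj[2]),np.sin(pj[2])],[-np.sin(pj[2]),np.cos(pj[2])]])@d,np.degrees(r2.x[2]-pj[2]))
p=ray(c,np.array([[368,282],[355,325]])*.64,.05)
print("button post/pivot guess",p)
for uv,n in(([285,457],0),([503,462],1)): print(ray(c,np.array(uv)*.64,.03))
k=5;x0,y0,w_,h_=215,115,160,120
o=cv2.resize(img[y0:y0+h_,x0:x0+w_],None,fx=k,fy=k,interpolation=cv2.INTER_CUBIC)
def dr(pts3,col):
    q=((proj(c,pts3)-[x0,y0]+.5)*k).astype(np.int32); cv2.polylines(o,[q.reshape(-1,1,2)],True,col,1)
def z3(xy,z): return np.c_[xy,np.full(len(xy),z)]
box=lambda a,b:[(a,b),(-a,b),(-a,-b),(a,-b)]
dr(z3(T2(pj,box(.13,.14)),.015),(0,0,255))
dr(z3(T2(r2.x,box(.045,.072)),.057),(0,200,0))
dr(z3(T2(pj,[(.112,.1),(.112,-.1)]),.045),(255,0,0))
dr(z3(T2(pj,np.array(box(.004,.004))+[.0115,.107]),.033),(255,0,255))
cv2.imwrite("pics/c1.png",o)
E
```

```text
jig [ 0.58523104 -0.01141445  0.07215954] [[ 2.16745103 -0.64492118]
 [-1.28178632 -1.31020594]
 [-0.88566471  1.95512712]]
mould [ 0.56748492 -0.0367538   1.32090127] [[ 4.7247069   0.45098544]
 [-0.76741694  0.04611711]
 [-1.68673856 -0.21340713]
 [-2.27055139 -0.28369542]] [0.08840382 0.14317422 0.09021415]
mould in jig [-0.01952683 -0.02399397] 71.54763086000438
button post/pivot guess [[0.5835232  0.09387013 0.05      ]
 [0.52385598 0.10946659 0.05      ]]
[[0.34921692 0.19663815 0.03      ]]
[[ 0.34874579 -0.09013187  0.03      ]]
```

View pics/c1.png

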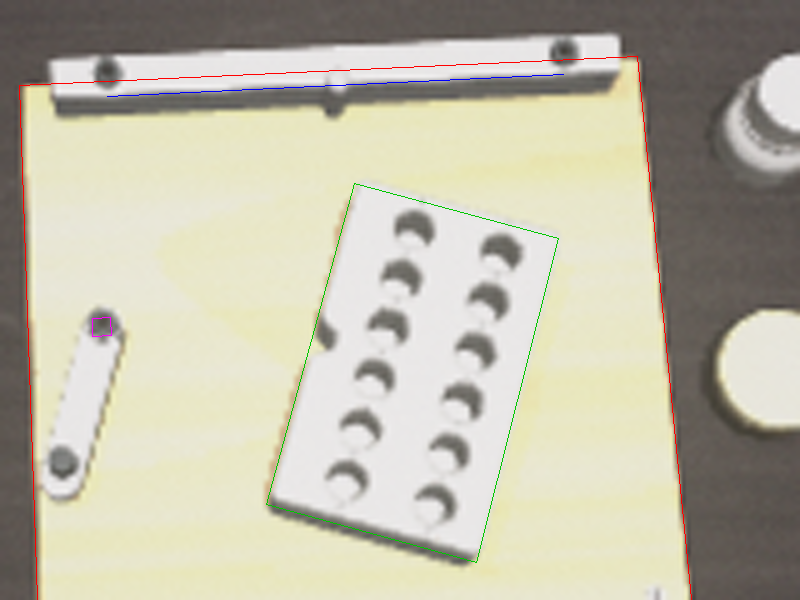

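The mould on the board measures 90×144 mm in the overlay, so it is the right one. It sits at jig (-20,-24) mm and is turned 71.5° CCW. Plan: straddle the plain face with the open fingers, push it round in an arc, push it straight to the fence, then turn the button.

```bash
cat >> h.py <<'E'
def pose():
    s=get_state();m=R.from_quat(s["tcp_rot"]).as_matrix();return s["eef_pos"],np.arctan2(m[1,2],m[0,2])
def rows(tgt,yaw=None,n=None,turnn=None):
    p,a=pose();m=R.from_quat(get_state()["tcp_rot"]).as_matrix()
    d=m.T@(np.array(tgt)-p); n=n or int(np.ceil(np.linalg.norm(d)/.048))
    print("pos",p.round(4),"yaw",np.degrees(a).round(2),"| shift rows",n,(d/.12/n).round(4),end=" ")
    if yaw is not None:
        t=-((yaw-a+np.pi)%(2*np.pi)-np.pi)/2/np.pi; k=int(np.ceil(abs(t)/.023)); print("turn rows",k,round(t/k,5),end="")
    print()
E
python3 - <<'E'
from h import *
c=np.load("top.npy",allow_pickle=True).item()
print("jar",ray(c,[(578*.64,296*.64)],.03),"vial",ray(c,[(581*.64,215*.64)],.05))
M=[.5675,-.0368,1.3209]
h=T2(M,[(-.073,.010)])[0];print(h)
rows([.47,.28,.23],M[2]+np.pi/2-np.pi)
E
```

```text
jar [[ 0.57499934 -0.19621831  0.03      ]] vial [[ 0.68591245 -0.19892228  0.05      ]]
[ 0.53975746 -0.10505944]
pos [0.2023 0.6434 0.244 ] yaw 72.53 | shift rows 10 [ 0.3037  0.0121 -0.2219] turn rows 11 0.02193
```

>>> send_rows:
  plan:
    - [[0.304,0.012,-0.222],[0,0,0]]
    - [[0.304,0.012,-0.222],[0,0,0]]
    - [[0.304,0.012,-0.222],[0,0,0]]
    - [[0.304,0.012,-0.222],[0,0,0]]
    - [[0.304,0.012,-0.222],[0,0,0]]
    - [[0.304,0.012,-0.222],[0,0,0]]
    - [[0.304,0.012,-0.222],[0,0,0]]
    - [[0.304,0.012,-0.222],[0,0,0]]
    - [[0.304,0.012,-0.222],[0,0,0]]
    - [[0.304,0.012,-0.222],[0,0,0]]
  gripper: 0

```text
time: 1.1
eef_pos: [0.4711, 0.2786, 0.2305]
tcp_rot: [0.699, -0.108, 0.107, -0.699]
contact_force: [-0.8, 0.3, -0.6]
opening: 0.999
```

>>> send_rows:
  plan:
    - [[0,0,0],[0,0.0219,0]]
    - [[0,0,0],[0,0.0219,0]]
    - [[0,0,0],[0,0.0219,0]]
    - [[0,0,0],[0,0.0219,0]]
    - [[0,0,0],[0,0.0219,0]]
    - [[0,0,0],[0,0.0219,0]]
    - [[0,0,0],[0,0.0219,0]]
    - [[0,0,0],[0,0.0219,0]]
    - [[0,0,0],[0,0.0219,0]]
    - [[0,0,0],[0,0.0219,0]]
    - [[0,0,0],[0,0.0219,0]]
    - [[0,0,0],[0,0,0]]

```text
time: 2.3
eef_pos: [0.4702, 0.2802, 0.2304]
tcp_rot: [-0.435, 0.558, -0.558, 0.434]
contact_force: [-0.7, 0.4, 0.3]
opening: 0.999
```

Run:
```python
from h import *
rows([.540,-.108,.13],1.3209-np.pi/2)
print(get_state()["contact_force"])
```

```text
pos [0.4702 0.2802 0.2304] yaw -14.17 | shift rows 9 [0.3326 0.093  0.1507] turn rows 1 0.0004
[-0.66440999  0.35952164  0.29196923]
```

>>> send_rows:
  plan:
    - [[0.333,0.093,0.151],[0,0,0]]
    - [[0.333,0.093,0.151],[0,0,0]]
    - [[0.333,0.093,0.151],[0,0,0]]
    - [[0.333,0.093,0.151],[0,0,0]]
    - [[0.333,0.093,0.151],[0,0,0]]
    - [[0.333,0.093,0.151],[0,0,0]]
    - [[0.333,0.093,0.151],[0,0,0]]
    - [[0.333,0.093,0.151],[0,0,0]]
    - [[0.333,0.093,0.151],[0,0,0]]
    - [[0,0,0],[0,0,0]]
    - [[0,0,0],[0,0,0]]

```text
time: 3.4
eef_pos: [0.5401, -0.109, 0.1298]
tcp_rot: [-0.435, 0.559, -0.557, 0.434]
contact_force: [-0.4, -0.1, -0.1]
opening: 0.999
```

>>> send_rows:
  plan:
    - [[0,0.22,0],[0,0,0]]
    - [[0,0.22,0],[0,0,0]]
    - [[0,0.22,0],[0,0,0]]
    - [[0,0,0],[0,0,0]]
    - [[0,0,0],[0,0,0]]

```text
time: 3.9
eef_pos: [0.5405, -0.1071, 0.0516]
tcp_rot: [-0.435, 0.558, -0.557, 0.435]
contact_force: [0.4, 0.1, 0.5]
opening: 0.998
```

Run:
```python
from h import *
s=get_state();print(pose(),s["contact_force"])
a=read_camera("top")["img"][90:270,190:400];b=read_camera("side")["img"][130:260,160:340]
a=cv2.resize(a,(420,360),interpolation=3);b=cv2.resize(b,(380,274),interpolation=3)
o=np.zeros((360,800,3),np.uint8);o[:,:420]=a;o[:274,420:]=b;cv2.imwrite("pics/d1.png",o)
```

```text
(array([ 0.54046153, -0.1070834 ,  0.05161991]), np.float64(-0.24515001899550995)) [0.43541951 0.13114462 0.48324595]
```

View pics/d1.png

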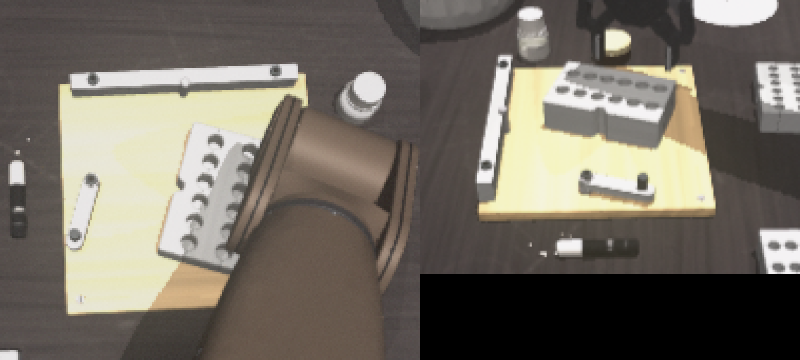

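The picture shows both open fingers behind the plain face, over the board, with the tips near the mould's top level. The jar and vial are clear. I'll lower slightly, advance to contact and begin the arc.

>>> send_rows:
  plan:
    - [[0,0.04,0],[0,0,0]]
    - [[0,0.04,0],[0,0,0]]
    - [[-0.028,0,0],[0,0,0]]
    - [[-0.028,0,0],[0,0,0]]
    - [[-0.028,0,0],[0,0,0]]
    - [[-0.028,0,0],[0,0,0]]
    - [[-0.028,0,0],[0,0,0]]
    - [[-0.028,0,0],[0,0,0]]

```text
time: 4.8
eef_pos: [0.5456, -0.0891, 0.0418]
tcp_rot: [0.435, -0.557, 0.558, -0.434]
contact_force: [-0.2, -4.3, -0.5]
opening: 1.0
```

>>> send_rows:
  plan:
    - [[-0.016,0,-0.016],[0,0.0056,0]]
    - [[-0.016,0,-0.016],[0,0.0056,0]]
    - [[-0.016,0,-0.016],[0,0.0056,0]]
    - [[-0.016,0,-0.016],[0,0.0056,0]]
    - [[-0.016,0,-0.016],[0,0.0056,0]]
    - [[-0.016,0,-0.016],[0,0.0056,0]]
    - [[-0.016,0,-0.016],[0,0.0056,0]]
    - [[-0.016,0,-0.016],[0,0.0056,0]]
    - [[-0.016,0,-0.016],[0,0.0056,0]]
    - [[-0.016,0,-0.016],[0,0.0056,0]]

```text
time: 5.8
eef_pos: [0.5351, -0.064, 0.0418]
tcp_rot: [0.331, -0.625, 0.626, -0.329]
contact_force: [-0.5, -1.2, 0.6]
opening: 1.002
```

Run:
```python
from h import *
s=get_state();print(pose(),s["contact_force"])
a=read_camera("top")["img"][90:270,190:400];b=read_camera("side")["img"][130:260,160:340]
a=cv2.resize(a,(420,360),interpolation=3);b=cv2.resize(b,(380,274),interpolation=3)
o=np.zeros((360,800,3),np.uint8);o[:,:420]=a;o[:274,420:]=b;cv2.imwrite("pics/d2.png",o)
```

```text
(array([ 0.53510234, -0.0640462 ,  0.04176822]), np.float64(-0.5995337359293262)) [-0.48119264 -1.21193109  0.58187964]
```

View pics/d2.png

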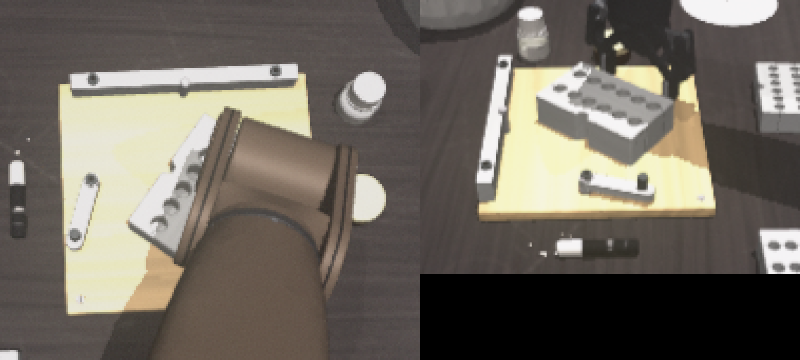

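The mould has turned about 20° with the fingers and stays flat. The button and bystanders are clear, so I'll continue the arc.

>>> send_rows:
  plan:
    - [[-0.016,0,-0.016],[0,0.0056,0]]
    - [[-0.016,0,-0.016],[0,0.0056,0]]
    - [[-0.016,0,-0.016],[0,0.0056,0]]
    - [[-0.016,0,-0.016],[0,0.0056,0]]
    - [[-0.016,0,-0.016],[0,0.0056,0]]
    - [[-0.016,0,-0.016],[0,0.0056,0]]
    - [[-0.016,0,-0.016],[0,0.0056,0]]
    - [[-0.016,0,-0.016],[0,0.0056,0]]
    - [[-0.016,0,-0.016],[0,0.0056,0]]
    - [[-0.016,0,-0.016],[0,0.0056,0]]
    - [[-0.016,0,-0.016],[0,0.0056,0]]
    - [[-0.016,0,-0.016],[0,0.0056,0]]

```text
time: 7.1
eef_pos: [0.5349, -0.0315, 0.0417]
tcp_rot: [-0.193, 0.681, -0.68, 0.191]
contact_force: [-2.4, -1.6, 2.8]
opening: 0.997
```

>>> send_rows:
  plan:
    - [[-0.016,0,-0.016],[0,0.0056,0]]
    - [[-0.016,0,-0.016],[0,0.0056,0]]
    - [[-0.016,0,-0.016],[0,0.0056,0]]
    - [[-0.016,0,-0.016],[0,0.0056,0]]
    - [[-0.016,0,-0.016],[0,0.0056,0]]
    - [[-0.016,0,-0.016],[0,0.0056,0]]
    - [[-0.016,0,-0.016],[0,0.0056,0]]
    - [[-0.016,0,-0.016],[0,0.0056,0]]
    - [[-0.016,0,-0.016],[0,0.0056,0]]
    - [[-0.016,0,-0.016],[0,0.0056,0]]

```text
time: 8.1
eef_pos: [0.5449, -0.0061, 0.0415]
tcp_rot: [-0.071, 0.704, -0.703, 0.068]
contact_force: [-4.1, -1.2, 2.9]
opening: 0.998
```

Run:
```python
from h import *
s=get_state();print(pose(),s["contact_force"])
c=read_camera("top");np.save("top2.npy",c,allow_pickle=True)
d=read_camera("side");np.save("side2.npy",d,allow_pickle=True)
a=c["img"][90:270,190:400];b=d["img"][130:260,160:340]
a=cv2.resize(a,(420,360),interpolation=3);b=cv2.resize(b,(380,274),interpolation=3)
o=np.zeros((360,800,3),np.uint8);o[:,:420]=a;o[:274,420:]=b;cv2.imwrite("pics/d3.png",o)
```

```text
(array([ 0.54487816, -0.00613683,  0.04152097]), np.float64(-1.3731283672975503)) [-4.09165702 -1.24105719  2.90805353]
```

View pics/d3.png

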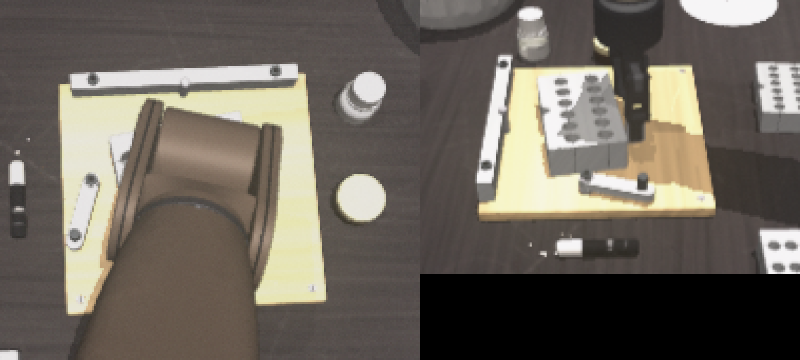

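>>> send_rows:
  plan:
    - [[-0.016,0,-0.016],[0,0.005,0]]
    - [[-0.016,0,-0.016],[0,0.005,0]]
    - [[-0.016,0,-0.016],[0,0.005,0]]
    - [[-0.016,0,-0.016],[0,0.005,0]]
    - [[0,0,0],[0,0,0]]
    - [[0.2,0,0],[0,0,0]]
    - [[0.2,0,0],[0,0,0]]
    - [[0,-0.4,0],[0,0,0]]
    - [[0,-0.4,0],[0,0,0]]

```text
time: 9.1
eef_pos: [0.5027, -0.0008, 0.1366]
tcp_rot: [-0.027, 0.707, -0.706, 0.024]
contact_force: [0.9, -0.6, 0.4]
opening: 0.998
```

>>> send_rows:
  plan:
    - [[0,0,0.4],[0,0,0]]
    - [[0,0,0.4],[0,0,0]]
    - [[0,0,0.4],[0,0,0]]
    - [[0,0,0.4],[0,0,0]]
    - [[0,0,0.4],[0,0,0]]

```text
time: 9.6
eef_pos: [0.5223, -0.2428, 0.1381]
tcp_rot: [0.025, -0.706, 0.707, -0.026]
contact_force: [1.0, 0.8, 0.9]
opening: 0.999
```

```bash
cat >> h.py <<'E'
def findmould(c,p0,z=.057,dbg=False):
    # fit rect model to bright mould top via mask: notch+rect, maximise contrast
    g=cv2.GaussianBlur(cv2.cvtColor(c["img"],cv2.COLOR_BGR2HSV),(3,3),0)[...,1].astype(np.float32)  # saturation: board high, metal low
    def samp(pts):
        q=proj(c,np.c_[pts,np.full(len(pts),z)]).astype(np.float32)
        return cv2.remap(g,q[:,0].reshape(-1,1),q[:,1].reshape(-1,1),1).ravel()
    t=np.linspace(-1,1,60)
    def edge(o): 
        a,b=.045+o,.072+o; n=np.abs(t*.072)>.015
        return np.r_[np.c_[np.full(n.sum(),a),(t*.068)[n]],np.c_[t*.041,np.full(60,b)],np.c_[t*.041,np.full(60,-b)]]
    i,e=edge(-.003),edge(.003)
    f=lambda p:-(samp(T2(p,e))-samp(T2(p,i))).mean()
    from scipy.optimize import minimize
    best=min((minimize(f,np.array(p0)+d,method="Nelder-Mead",options=dict(initial_simplex=np.array(p0)+d+np.array([[0,0,0],[.006,0,0],[0,.006,0],[0,0,.08]]))) for d in np.random.default_rng(0).normal(0,1,(12,3))*[.006,.006,.06]),key=lambda r:r.fun)
    return best.x,best.fun
def injig(pj,m):
    return np.r_[T2([0,0,-pj[2]],np.array(m[:2])-pj[:2])[0]*1e3,np.degrees(m[2]-pj[2])]
PJ=np.array([.58523,-.01141,.07216])
E
python3 - <<'E'
from h import *
s=get_state();print(pose(),s["contact_force"])
c0=np.load("top.npy",allow_pickle=True).item()
print("check0",findmould(c0,[.5675,-.0368,1.3209]))
c=read_camera("top");np.save("top2.npy",c,allow_pickle=True)
m,f=findmould(c,np.r_[T2(PJ,[(.025,.005)])[0],.072]);print(m,f,injig(PJ,m))
k=5;x0,y0,w_,h_=215,105,160,120
o=cv2.resize(c["img"][y0:y0+h_,x0:x0+w_],None,fx=k,fy=k,interpolation=cv2.INTER_CUBIC)
def dr(xy,z,col):
    q=((proj(c,np.c_[xy,np.full(len(xy),z)])-[x0,y0]+.5)*k-.5).astype(np.int32); cv2.polylines(o,[q.reshape(-1,1,2)],True,col,1)
b=[(.045,.072),(-.045,.072),(-.045,-.072),(.045,-.072)]
dr(T2(m,b),.057,(0,200,0)); dr(T2(PJ,[(.112,.1),(.112,-.1)]),.045,(255,0,0)); dr(T2(PJ,[(.115,0),(.1,0)]),.051,(255,0,255))
dr(T2(m,[(.05,0),(.03,0)]),.057,(0,0,255))
cv2.imwrite("pics/e1.png",o)
E
```

```text
(array([ 0.52228141, -0.24278191,  0.13810061]), np.float64(-1.4984029756754995)) [0.99067307 0.75783783 0.87770639]
check0 (array([ 0.56898163, -0.03916534,  1.32033582]), np.float64(-30.106294631958008))
[ 0.61064208 -0.00235174  0.08550303] -30.309059143066406 [25.99902747  7.20254012  0.76449934]
```

View pics/e1.png

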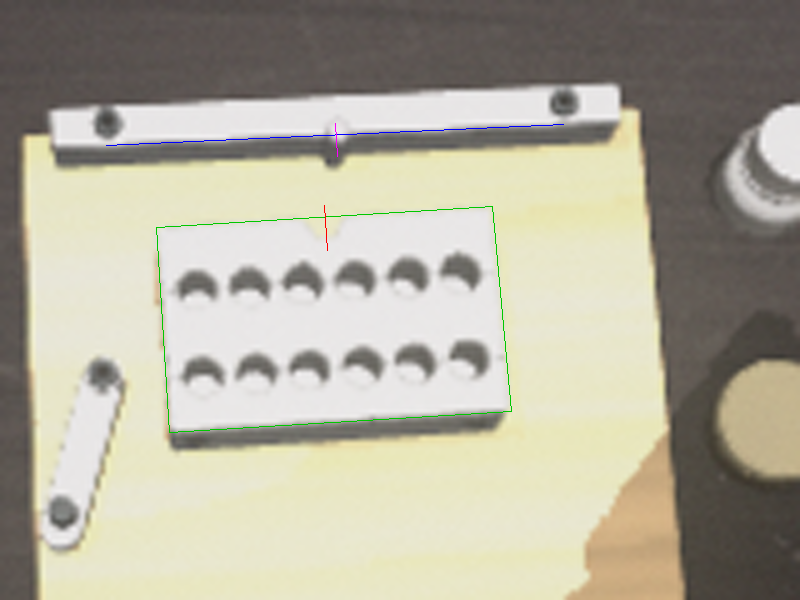

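The mould is now at jig (26, 7) mm, 0.8° off square, with its notch at crop (325,225) and the pin at (336,135). It needs about 41 mm toward the fence and 7 mm to the right.

Run:
```python
from h import *
t=T2(PJ,[(-.055,.007)])[0];print(t)
rows([*t,.138],.07216-np.pi/2)
```

```text
[ 0.52986845 -0.00839357]
pos [ 0.523  -0.2499  0.139 ] yaw -86.08 | shift rows 6 [-0.0325 -0.0011 -0.334 ] turn rows 1 -0.00059
```

>>> send_rows:
  plan:
    - [[-0.0325,-0.001,-0.334],[0,-0.0001,0]]
    - [[-0.0325,-0.001,-0.334],[0,-0.0001,0]]
    - [[-0.0325,-0.001,-0.334],[0,-0.0001,0]]
    - [[-0.0325,-0.001,-0.334],[0,-0.0001,0]]
    - [[-0.0325,-0.001,-0.334],[0,-0.0001,0]]
    - [[-0.0325,-0.001,-0.334],[0,-0.0001,0]]
    - [[0,0,0],[0,0,0]]
    - [[0,0.267,0],[0,0,0]]
    - [[0,0.267,0],[0,0,0]]
    - [[0,0.267,0],[0,0,0]]
    - [[0,0,0],[0,0,0]]

```text
time: 10.75
eef_pos: [0.524, 0.0012, 0.0379]
tcp_rot: [-0.03, 0.707, -0.706, 0.024]
contact_force: [-0.8, 0.3, 0.4]
opening: 1.005
```

>>> send_rows:
  plan:
    - [[-0.05,0,0],[0,0,0]]
    - [[-0.05,0,0],[0,0,0]]
    - [[-0.05,0,0],[0,0,0]]
    - [[-0.0324,0,0.0073],[0,0,0]]
    - [[-0.0324,0,0.0073],[0,0,0]]
    - [[-0.0324,0,0.0073],[0,0,0]]
    - [[-0.0324,0,0.0073],[0,0,0]]
    - [[-0.0324,0,0.0073],[0,0,0]]
    - [[-0.0324,0,0.0073],[0,0,0]]
    - [[-0.0324,0,0.0073],[0,0,0]]
    - [[-0.0324,0,0.0073],[0,0,0]]
    - [[-0.0324,0,0.0073],[0,0,0]]

```text
time: 11.95
eef_pos: [0.5792, -0.0023, 0.042]
tcp_rot: [-0.029, 0.707, -0.706, 0.025]
contact_force: [-7.6, -0.1, 3.6]
opening: 1.003
```

>>> send_rows:
  plan:
    - [[0,0,0],[0,0,0]]
    - [[0.3,0,0],[0,0,0]]
    - [[0,-0.4,0],[0,0,0]]
    - [[0,-0.4,0],[0,0,0]]
    - [[0,0,0.4],[0,0,0]]
    - [[0,0,0.4],[0,0,0]]
    - [[0,0,0.4],[0,0,0]]
    - [[0,0,0.4],[0,0,0]]
    - [[0,0,0.4],[0,0,0]]

```text
time: 12.85
eef_pos: [0.5636, -0.2472, 0.1388]
tcp_rot: [0.026, -0.706, 0.707, -0.027]
contact_force: [1.0, 0.7, -0.4]
opening: 0.997
```

```bash
cat >> h.py <<'E'
def look(name,p0):
    c=read_camera("top");m,f=findmould(c,np.r_[T2(PJ,[p0])[0],.072]);print(m,f,injig(PJ,m))
    k=5;x0,y0,w_,h_=215,105,160,120
    o=cv2.resize(c["img"][y0:y0+h_,x0:x0+w_],None,fx=k,fy=k,interpolation=cv2.INTER_CUBIC)
    def dr(xy,z,col):
        q=((proj(c,np.c_[xy,np.full(len(xy),z)])-[x0,y0]+.5)*k-.5).astype(np.int32); cv2.polylines(o,[q.reshape(-1,1,2)],True,col,1)
    b=[(.045,.072),(-.045,.072),(-.045,-.072),(.045,-.072)]
    dr(T2(m,b),.057,(0,200,0)); dr(T2(PJ,[(.118,0),(.108,0)]),.051,(255,0,255)); dr(T2(m,[(.04,0),(.03,0)]),.057,(0,0,255))
    cv2.imwrite(f"pics/{name}.png",o); np.save(name+".npy",c,allow_pickle=True)
E
python3 - <<'E'
from h import *
s=get_state();print(pose(),s["contact_force"])
look("e2",(.058,0))
E
```

```text
(array([ 0.56363074, -0.2471845 ,  0.13884644]), np.float64(-1.4956977710300041)) [ 1.00382825  0.66459238 -0.42250424]
[ 0.63698891 -0.00580454  0.08659407] -26.100557327270508 [52.02835123  1.8591864   0.82701104]
```

View pics/e2.png

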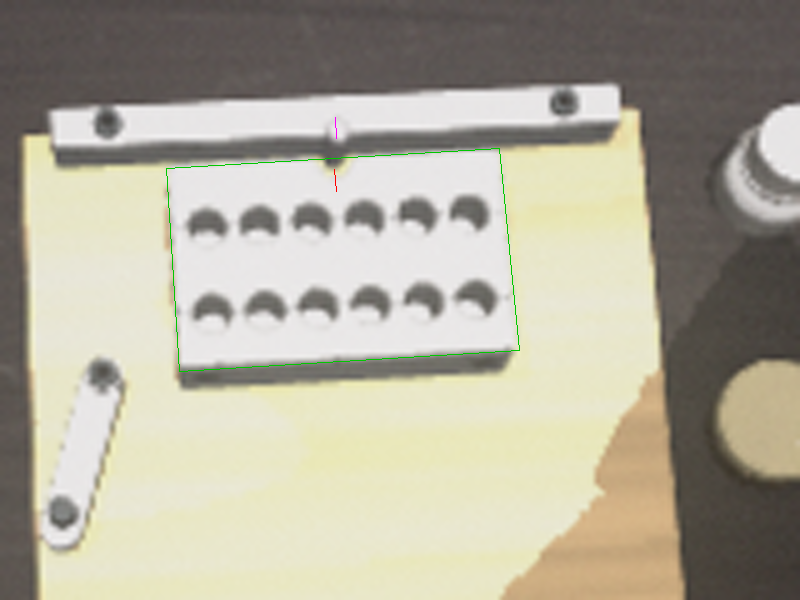

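The mould is at jig (52, ~2) mm, aligned. About 15 mm remains, with a little more drift to the right.

Run:
```python
from h import *
t=T2(PJ,[(-.03,.002)])[0];print(t)
rows([*t,.138],.07216-np.pi/2)
```

```text
[ 0.55516388 -0.01157813]
pos [ 0.5641 -0.2545  0.1396] yaw -85.94 | shift rows 6 [-0.0115 -0.0005 -0.3375] turn rows 1 -0.0002
```

>>> send_rows:
  plan:
    - [[-0.0115,0,-0.33],[0,0,0]]
    - [[-0.0115,0,-0.33],[0,0,0]]
    - [[-0.0115,0,-0.33],[0,0,0]]
    - [[-0.0115,0,-0.33],[0,0,0]]
    - [[-0.0115,0,-0.33],[0,0,0]]
    - [[-0.0115,0,-0.33],[0,0,0]]
    - [[0,0,0],[0,0,0]]
    - [[0,0.267,0],[0,0,0]]
    - [[0,0.267,0],[0,0,0]]
    - [[0,0.267,0],[0,0,0]]
    - [[0,0,0],[0,0,0]]

```text
time: 14.0
eef_pos: [0.5501, -0.0072, 0.0377]
tcp_rot: [-0.03, 0.707, -0.706, 0.023]
contact_force: [-0.6, 1.0, 0.4]
opening: 1.001
```

>>> send_rows:
  plan:
    - [[-0.06,0,0],[0,0,0]]
    - [[-0.06,0,0],[0,0,0]]
    - [[-0.06,0,0],[0,0,0]]
    - [[0,0,0],[0,0,0]]

```text
time: 14.4
eef_pos: [0.5778, -0.0061, 0.0443]
tcp_rot: [0.025, -0.706, 0.707, -0.028]
contact_force: [0.7, -0.4, -0.0]
opening: 1.001
```

Run:
```python
from h import *
p,a=pose();print(p,np.degrees(a),injig(PJ,[p[0],p[1],a]))
```

```text
[ 0.57778955 -0.00606998  0.04434593] -85.67387959257942 [ -7.03608321   5.86255766 -89.80834304]
```

>>> send_rows:
  plan:
    - [[-0.0125,0,0.0031],[0,0,0]]
    - [[-0.0125,0,0.0031],[0,0,0]]
    - [[-0.0125,0,0.0031],[0,0,0]]
    - [[-0.0125,0,0.0031],[0,0,0]]
    - [[-0.0125,0,0.0031],[0,0,0]]
    - [[-0.0125,0,0.0031],[0,0,0]]
    - [[-0.0125,0,0.0031],[0,0,0]]
    - [[-0.0125,0,0.0031],[0,0,0]]
    - [[-0.0125,0,0],[0,0,0]]

```text
time: 15.3
eef_pos: [0.5866, -0.0073, 0.0416]
tcp_rot: [-0.029, 0.707, -0.706, 0.024]
contact_force: [-6.5, 1.0, 5.5]
opening: 1.0
```

>>> send_rows:
  plan:
    - [[-0.01,0,0],[0,0,0]]
    - [[-0.01,0,0],[0,0,0]]
    - [[-0.005,0,0],[0,0,0]]
    - [[0,0,0],[0,0,0]]

```text
time: 15.7
eef_pos: [0.5898, -0.0072, 0.0416]
tcp_rot: [-0.029, 0.707, -0.706, 0.025]
contact_force: [-5.6, 0.3, 3.8]
opening: 1.0
```

Run:
```python
from h import *
p,a=pose();print(p,np.degrees(a),injig(PJ,[p[0],p[1],a]),get_state()["contact_force"],get_state()["wrist_torque"])
```

```text
[ 0.58978585 -0.00722136  0.04161603] -85.6663721741356 [  4.84598025   3.84927451 -89.80083562] [-5.56170579  0.30612402  3.82910572] [0.02248203 0.81045587 0.0069031 ]
```

>>> send_rows:
  plan:
    - [[-0.01,0,0],[0,0,0]]
    - [[-0.01,0,0],[0,0,0]]
    - [[-0.01,0,0],[0,0,0]]
    - [[0,0,0],[0,0,0]]

```text
time: 16.1
eef_pos: [0.5935, -0.007, 0.0416]
tcp_rot: [-0.029, 0.707, -0.706, 0.025]
contact_force: [-4.9, 0.2, 3.3]
opening: 0.998
```

>>> send_rows:
  plan:
    - [[-0.01,0,0],[0,0,0]]
    - [[-0.01,0,0],[0,0,0]]
    - [[0,0,0],[0,0,0]]

```text
time: 16.4
eef_pos: [0.5942, -0.0069, 0.0415]
tcp_rot: [-0.031, 0.707, -0.706, 0.023]
contact_force: [-11.7, -1.2, 7.2]
opening: 1.0
```

Run:
```python
from h import *
p,a=pose();print(p,np.degrees(a),injig(PJ,[p[0],p[1],a]),get_state()["contact_force"],get_state()["wrist_torque"])
```

```text
[ 0.5942201  -0.00692059  0.04153697] -85.66656339772804 [  9.29037937   3.82956704 -89.80102685] [-11.65153282  -1.24040241   7.16038577] [-0.2085649   1.54795292 -0.18019467]
```

>>> send_rows:
  plan:
    - [[-0.01,0,0],[0,0,0]]
    - [[-0.01,0,0],[0,0,0]]
    - [[0,0,0],[0,0,0]]

```text
time: 16.7
eef_pos: [0.5943, -0.0068, 0.0416]
tcp_rot: [-0.033, 0.707, -0.706, 0.02]
contact_force: [-18.3, -1.9, 13.5]
opening: 1.004
```

>>> send_rows:
  plan:
    - [[0.1,0,0],[0,0,0]]
    - [[0.3,0,0],[0,0,0]]
    - [[0,-0.4,0],[0,0,0]]
    - [[0,-0.4,0],[0,0,0]]
    - [[0,0,0.4],[0,0,0]]
    - [[0,0,0.4],[0,0,0]]
    - [[0,0,0.4],[0,0,0]]
    - [[0,0,0.4],[0,0,0]]
    - [[0,0,0.4],[0,0,0]]

```text
time: 17.6
eef_pos: [0.5704, -0.2517, 0.1383]
tcp_rot: [0.026, -0.706, 0.707, -0.027]
contact_force: [0.7, 0.8, -0.7]
opening: 0.999
```

Run:
```python
from h import *
s=get_state();print(pose(),s["contact_force"])
look("e3",(.067,0))
```

```text
(array([ 0.5703651 , -0.25167253,  0.13827101]), np.float64(-1.495513813940627)) [ 0.66175425  0.80661075 -0.70999954]
[ 0.66524425 -0.00466838  0.07397857] -24.901168823242188 [80.2920776   0.95525593  0.10419642]
```

View pics/e3.png

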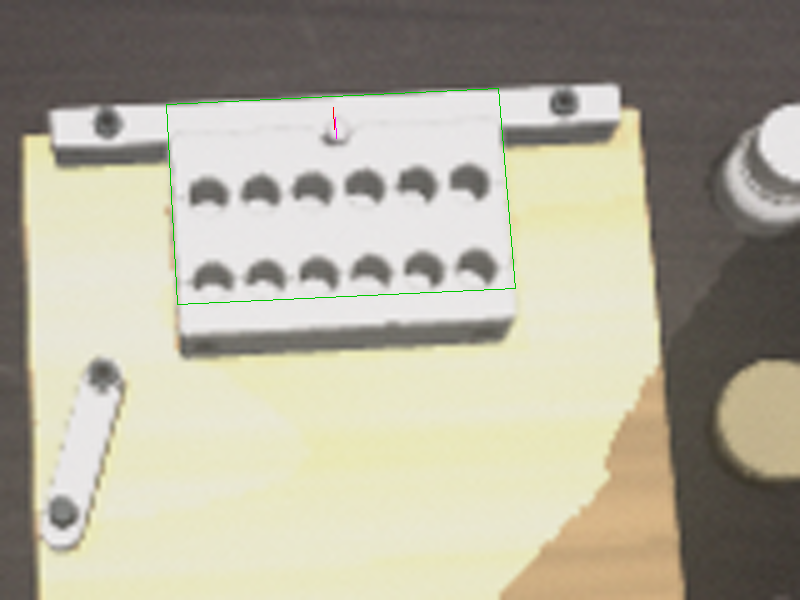

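The mould lies flush on the fence with the pin in its notch: the seam runs (180,132)–(495,122) in the crop and the pin is at (336,130). It also stopped hard at the predicted depth. The rectangle fit has merged with the white fence, so I'll redo it from the near corners and measure the button.

```bash
cat >> h.py <<'E'
PV=T2(PJ,[(.0115,.107)])[0]
def nearfit(c):
    g=cv2.cvtColor(c["img"],cv2.COLOR_BGR2GRAY).astype(np.float32)
    # near top edge: for samples along y, find max gradient along jig x at z=.057
    out=[];xs=np.arange(.010,.034,.0004)
    for y in np.linspace(-.06,.06,25):
        q=proj(c,np.c_[T2(PJ,np.c_[xs,np.full(len(xs),y)]),np.full(len(xs),.057)]).astype(np.float32)
        v=cv2.GaussianBlur(cv2.remap(g,q[:,0].reshape(-1,1),q[:,1].reshape(-1,1),2),(1,5),0).ravel()
        out.append((y,xs[np.argmax(np.gradient(v))]))
    out=np.array(out);k=np.polyfit(out[:,0],out[:,1],1);return np.degrees(-k[0]),k[1]*1e3,(out[:,1]-np.polyval(k,out[:,0])).std()*1e3
E
python3 - <<'E'
from h import *
c=np.load("e3.npy",allow_pickle=True).item()
print("near edge yaw,x",nearfit(c))
pt=ray(c,[(215+62/5,105+510/5)],.051)[0,:2]; v=injig(PJ,[*pt,0])[:2]-[11.5,107]
th=np.degrees(np.arctan2(v[1],v[0]));print("post",pt,"r",np.hypot(*v),"theta jig",th,"q",np.radians(th-155))
t=np.radians(th)+PJ[2]; e=np.array([np.cos(t),np.sin(t)]);tan=np.array([-e[1],e[0]])
tgt=PV+.064*e-.032*tan;print("tgt",tgt,"pivot",PV)
yaw=t+np.pi/2+np.pi/2   # tool x along tan -> yaw=x+90
rows([*tgt,.14],yaw)
E
```

```text
near edge yaw,x (np.float64(0.15513934145080097), np.float64(22.09599999999999), np.float64(0.3842563247064686))
post [0.52580823 0.10905855] r 64.48456193256001 theta jig 164.30955302095228 q 0.16248235210460193
tgt [0.53269338 0.14031283] pivot [0.58898565 0.09614066]
pos [ 0.5708 -0.2591  0.139 ] yaw -85.93 | shift rows 9 [ 0.009  -0.0036 -0.3714] turn rows 9 -0.02296
```

The near edge is at x = 22.1 mm (22.0 when seated) with a yaw of 0.16°, so the mould is seated. The button reads 0.16 rad. I'll go to the post with the gripper shut.

>>> send_rows:
  plan:
    - [[0.009,-0.002,-0.371],[0,0,0]]
    - [[0.009,-0.002,-0.371],[0,0,0]]
    - [[0.009,-0.002,-0.371],[0,0,0]]
    - [[0.009,-0.002,-0.371],[0,0,0]]
    - [[0.009,-0.002,-0.371],[0,0,0]]
    - [[0.009,-0.002,-0.371],[0,0,0]]
    - [[0.009,-0.002,-0.371],[0,0,0]]
    - [[0.009,-0.002,-0.371],[0,0,0]]
    - [[0.009,-0.002,-0.371],[0,0,0]]
  gripper: 1
  grip_force: 20

```text
time: 18.55
eef_pos: [0.5301, 0.151, 0.1404]
tcp_rot: [-0.026, 0.707, -0.707, 0.027]
contact_force: [0.7, 0.2, 1.2]
opening: 0.0
```

>>> send_rows:
  plan:
    - [[0,0,0],[0,-0.023,0]]
    - [[0,0,0],[0,-0.023,0]]
    - [[0,0,0],[0,-0.023,0]]
    - [[0,0,0],[0,-0.023,0]]
    - [[0,0,0],[0,-0.023,0]]
    - [[0,0,0],[0,-0.023,0]]
    - [[0,0,0],[0,-0.023,0]]
    - [[0,0,0],[0,-0.023,0]]
    - [[0,0,0],[0,-0.023,0]]
    - [[0,0,0],[0,0,0]]
    - [[0,0,0],[0,0,0]]

```text
time: 19.65
eef_pos: [0.5304, 0.1492, 0.1403]
tcp_rot: [0.448, -0.547, 0.547, -0.448]
contact_force: [0.6, 0.2, 0.7]
opening: -0.003
```

Run:
```python
from h import *
print(tips_ahead)
rows([.5327,.1403,.075],np.radians(164.31)+PJ[2]+np.pi)
d=read_camera("side");np.save("side4.npy",d,allow_pickle=True)
b=d["img"][110:290,170:400];cv2.imwrite("pics/f1.png",cv2.resize(b,(767,600),interpolation=3))
p,a=pose()
for k in(.014,.027): print(k,(proj(d,[p-[0,0,k]])-[170,110])*600/180)
```

```text
0.014
pos [0.5304 0.1492 0.1403] yaw -11.34 | shift rows 2 [0.0345 0.2719 0.0165] turn rows 1 0.00061
0.014 [[307.70792981 294.76121221]]
0.027 [[307.5100036  310.88120916]]
```

View pics/f1.png

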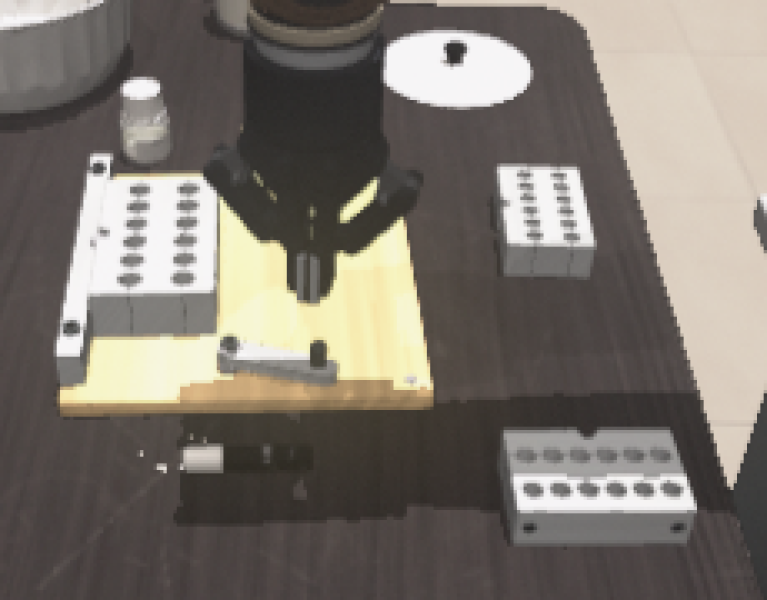

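The shut fingertips (302 px row) match tips_ahead = 14 mm. They hang behind the post at (318,350), clear of the balm stick. Now I'll go down beside the post.

>>> send_rows:
  plan:
    - [[0,0.18,0.01],[0,0,0]]
    - [[0,0.18,0.01],[0,0,0]]
    - [[0,0.18,0.01],[0,0,0]]
    - [[0,0.13,0],[0,0,0]]
    - [[0,0.05,0],[0,0,0]]
    - [[0,0,0],[0,0,0]]
    - [[0,0,0],[0,0,0]]

```text
time: 20.4
eef_pos: [0.5347, 0.1485, 0.0548]
tcp_rot: [0.448, -0.546, 0.547, -0.449]
contact_force: [0.0, -0.2, -1.1]
opening: 0.002
```

Run:
```python
from h import *
p,a=pose();t=np.radians(164.31)+PJ[2];e=np.array([np.cos(t),np.sin(t)]);tan=np.array([-e[1],e[0]])
print(p,np.degrees(a),"radial,tang mm",(p[:2]-PV)@e*1e3,(p[:2]-PV)@tan*1e3,get_state()["contact_force"])
# arc row: from radial .064, tangential -.018 with step 4deg CCW; tool x=tan, tool z = e?
m=R.from_quat(get_state()["tcp_rot"]).as_matrix();print(m[:2,2]@e,m[:2,0]@tan)
```

```text
[0.534743   0.14849151 0.05476561] -11.182090871163345 radial,tang mm 63.630009360494554 -40.423987595138904 [ 0.02915905 -0.1924501  -1.10667714]
-0.9999776996819665 0.9999786529338217
```

>>> send_rows:
  plan:
    - [[0.08,0.007,0],[0,0,0]]
    - [[0.08,0.007,0],[0,0,0]]
    - [[0.03,0,0],[0,0,0]]
    - [[0.0376,0,-0.0092],[0,-0.0111,0]]
    - [[0.0376,0,-0.0092],[0,-0.0111,0]]
    - [[0.0376,0,-0.0092],[0,-0.0111,0]]
    - [[0.0376,0,-0.0092],[0,-0.0111,0]]
    - [[0.0376,0,-0.0092],[0,-0.0111,0]]
    - [[0.0376,0,-0.0092],[0,-0.0111,0]]
    - [[0.0376,0,-0.0092],[0,-0.0111,0]]
    - [[0.0376,0,-0.0092],[0,-0.0111,0]]

```text
time: 21.5
eef_pos: [0.5224, 0.0899, 0.0527]
tcp_rot: [-0.582, 0.401, -0.401, 0.583]
contact_force: [-1.6, 2.0, 2.0]
opening: 0.002
```

```bash
cat >> h.py <<'E'
def arc():
    s=get_state();p,a=pose();m=R.from_quat(s["tcp_rot"]).as_matrix();e=-m[:2,2];t=m[:2,0];d=p[:2]-PV
    print("z",p[2].round(4),"bar angle by hand yaw, q:",(((a-np.pi-PJ[2])-np.radians(155))%(2*np.pi)).round(3),"radial,tang",d@e*1e3,d@t*1e3,"F",s["contact_force"].round(1),"Ftan",s["contact_force"][:2]@t)
E
python3 -c "
from h import *
arc()"
```

```text
z 0.0527 bar angle by hand yaw, q: 0.729 radial,tang 64.4677649501136 -17.936034492382593 F [-1.6  2.   2. ] Ftan -2.434786806419624
```

>>> send_rows:
  plan:
    - [[0.0376,0,-0.0092],[0,-0.0111,0]]
    - [[0.0376,0,-0.0092],[0,-0.0111,0]]
    - [[0.0376,0,-0.0092],[0,-0.0111,0]]
    - [[0.0376,0,-0.0092],[0,-0.0111,0]]
    - [[0.0376,0,-0.0092],[0,-0.0111,0]]
    - [[0.0376,0,-0.0092],[0,-0.0111,0]]
    - [[0.0376,0,-0.0092],[0,-0.0111,0]]
    - [[0.0376,0,-0.0092],[0,-0.0111,0]]
    - [[0.0376,0,-0.0092],[0,-0.0111,0]]
    - [[0.0376,0,-0.0092],[0,-0.0111,0]]
    - [[0.0376,0,-0.0092],[0,-0.0111,0]]
    - [[0.0376,0,-0.0092],[0,-0.0111,0]]

```text
time: 22.7
eef_pos: [0.5484, 0.0424, 0.0525]
tcp_rot: [-0.695, 0.13, -0.129, 0.695]
contact_force: [-1.7, 1.0, 2.4]
opening: 0.001
```

>>> send_rows:
  plan:
    - [[0.0376,0,-0.0092],[0,-0.0111,0]]
    - [[0.0376,0,-0.0092],[0,-0.0111,0]]
    - [[0.0376,0,-0.0092],[0,-0.0111,0]]
    - [[0.0376,0,-0.0092],[0,-0.0111,0]]
    - [[0.0376,0,-0.0092],[0,-0.0111,0]]
    - [[0,0,0],[0,0,0]]

```text
time: 23.3
eef_pos: [0.5695, 0.0317, 0.0523]
tcp_rot: [-0.707, 0.008, -0.008, 0.707]
contact_force: [-0.4, -0.1, -0.4]
opening: -0.001
```

```bash
python3 -c "
from h import *
arc()"
```

```text
z 0.0523 bar angle by hand yaw, q: 1.912 radial,tang 64.86736210283593 -18.022249711729142 F [-0.4 -0.1 -0.4] Ftan -0.3636004800871778
```

>>> send_rows:
  plan:
    - [[0.0188,0,-0.005],[0,-0.0055,0]]
    - [[0.0188,0,-0.005],[0,-0.0055,0]]
    - [[0.0188,0,0],[0,0,0]]
    - [[0,0,0],[0,0,0]]

```text
time: 23.7
eef_pos: [0.5756, 0.0307, 0.0522]
tcp_rot: [0.707, 0.015, -0.017, -0.707]
contact_force: [-3.2, -1.0, 2.4]
opening: 0.003
```

```bash
python3 -c "
from h import *
arc()"
```

```text
z 0.0522 bar angle by hand yaw, q: 1.981 radial,tang 64.80218026755122 -16.341389642024424 F [-3.2 -1.   2.4] Ftan -3.2070232943638155
```

>>> send_rows:
  plan:
    - [[0.012,0,0],[0,0,0]]
    - [[0.012,0,0],[0,0,0]]
    - [[0,0,0],[0,0,0]]
    - [[0,0,0],[0,0,0]]

```text
time: 24.1
eef_pos: [0.576, 0.0307, 0.0519]
tcp_rot: [0.707, 0.013, -0.02, -0.707]
contact_force: [-11.2, -3.2, 7.5]
opening: -0.001
```

```bash
python3 -c "
from h import *
arc()"
```

```text
z 0.0519 bar angle by hand yaw, q: 1.982 radial,tang 64.77255635643175 -16.057156495160633 F [-11.2  -3.2   7.5] Ftan -11.32455453989707
```

The button is against its stop: 11 N and no further motion. I'll back off, rise, move clear and check.

>>> send_rows:
  plan:
    - [[-0.1,0,0],[0,0,0]]
    - [[-0.2,0,0],[0,0,0]]
    - [[0,-0.3,0],[0,0,0]]
    - [[0,-0.4,0],[0,0,0]]
    - [[0,-0.3,0],[0,0,0]]
    - [[0,0,0.4],[0,0,0]]
    - [[0,0,0.4],[0,0,0]]
    - [[0,0,0.4],[0,0,0]]
    - [[0,0,0.4],[0,0,0]]
    - [[0,0,0.4],[0,0,0]]
    - [[0,0,0],[0,0,0]]
    - [[0,0,0],[0,0,0]]

```text
time: 25.3
eef_pos: [0.5316, 0.2705, 0.1722]
tcp_rot: [-0.707, -0.018, 0.017, 0.707]
contact_force: [0.2, -1.0, 0.4]
opening: -0.004
```

Run:
```python
from h import *
c=read_camera("top");print("near edge",nearfit(c),pose(),get_state()["contact_force"])
k=5;x0,y0=205,105
o=cv2.resize(c["img"][y0:y0+120,x0:x0+160],None,fx=k,fy=k,interpolation=3)
for xy,z,col in((T2(PJ,[(.112,.072),(.022,.072),(.022,-.072),(.112,-.072)]),.057,(0,200,0)),(T2(PJ,[(.0115,.107),(.0115,.043)]),.051,(0,0,255))):
    q=((proj(c,np.c_[xy,np.full(len(xy),z)])-[x0,y0]+.5)*k-.5).astype(np.int32); cv2.polylines(o,[q.reshape(-1,1,2)],True,col,1)
cv2.imwrite("pics/g1.png",o)
```

```text
near edge (np.float64(0.10930271784033706), np.float64(22.06399999999999), np.float64(0.36328077719158614)) (array([0.53182732, 0.26940989, 0.17213569]), np.float64(1.6182688357272434)) [ 0.39746689 -0.19900773  0.08301806]
```

View pics/g1.png

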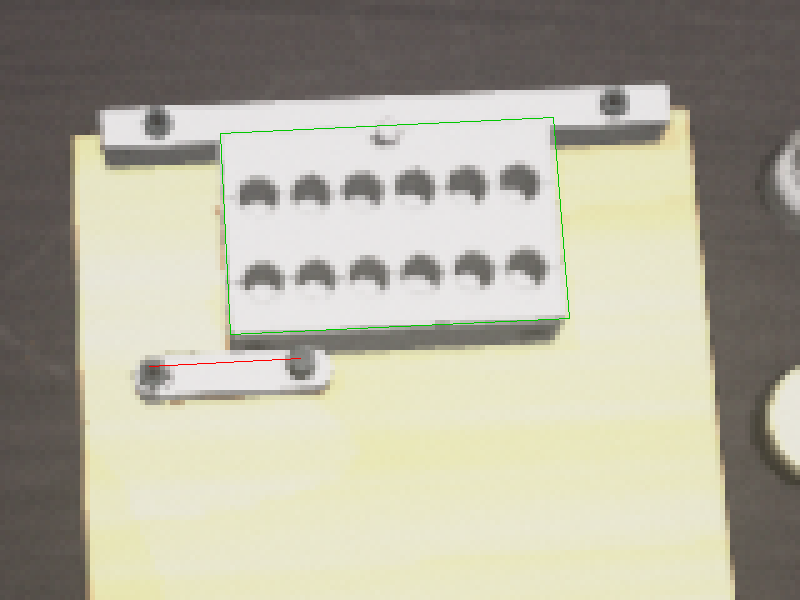

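The mould matches the seated outline, with the pin in its notch at (386,130). The turn-button lies across the mould's front, with its post at (301,362), and the arm is clear.

```bash
python3 -c "
from h import *
a=np.load('top.npy',allow_pickle=True).item()['img'];b=read_camera('top')['img']
for n,(x,y) in dict(stick=(198,189),jar=(370,189),vial=(371,137)).items():
    s=np.s_[y-22:y+22,x-14:x+14];print(n,cv2.absdiff(a[s],b[s]).mean().round(1),cv2.phaseCorrelate(*[cv2.cvtColor(i[s],6).astype(np.float32) for i in(a,b)])[0])
print(sign_off())"
```

```text
stick 2.1 (0.02820309809498589, 0.44174798410235283)
jar 1.2 (0.020135905057665937, 0.5071430281509954)
vial 1.3 (-0.018004958940124993, 0.5143409306931908)
the job is handed in; nothing more can be done
None
```

The mould is seated on the fence with the pin in its notch, the turn-button is locked across its front, and the job is handed in at about 25 s of the 72 s allowed. I pushed the mould's plain face with two open fingertips through a 72° arc, slid it onto the fence, then pushed the finger post round with shut fingertips.

**Last checks**
- **Mould seated:** its near edge measured at x = 22.06 mm against 22.0 mm when seated, with 0.1° yaw. It had stopped firm at 18 N against the fence.
- **Button at its stop:** it resisted 11 N with no further motion, at about 2.01 rad.
- **Bystanders:** the stick, jar and vial show no displacement between the first and last top images. All three gave the same half-pixel offset, which I take to be an artefact of the image comparison.

**Failed or weaker checks**
- **Failed fit:** the automatic outline fit failed once the mould touched the white fence, reading x = 80 mm. I used the near-edge fit and the picture instead.
- **Push height:** I expected to push about 28 mm above the table, but the open fingertips sat about 13 mm higher, so I pushed at about 40 mm. The pictures show the mould staying flat, but I did not measure tilt.

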